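# Lay the purge wall down and release the print plate

### The arm

A 6-joint arm with a two-finger parallel gripper is mounted at the origin on the work surface. World frame = base frame: x ahead of the robot, y to its left, z up, the work surface at z = 0. Lengths are in m, angles in rad, forces in N, time in s.
With the tool pointing down it reaches from about 0.375 to 0.975 m from the base axis. Payload 3.8 kg.
Tool frame: the origin (TCP) lies at the very end of the fingers, on their centre line; the grasp point (between the pads) lies 19 mm behind it; z points along the fingers, y is the line along which they close (so a half turn about z gives the same grasp; the last joint's range is limited). The gripper opens to 85 mm and grips with 20 to 120 N. Pads are 22 mm wide; open, the fingers measure 114 mm over their backs; the gripper's body (76 mm by 85 mm) begins 54 mm behind the grasp point. The pads swing forward as they close: fully open they stand 13 mm farther back than shut.
Start: joints at [-1.246, 0.264, 1.604, -0, 1.274, -0.037], TCP at [0.239, -0.631, 0.231] pointing down, gripper open.
Joint ranges: [-2.63, 2.63], [-0.94, 2.18], [0.31, 2.57], [-1.31, 4.45], [0, 2.66], [-2.55, 2.55]. Speed limits (rad/s): [2.57, 2.57, 3.14, 3.14, 3.14, 3.14].

### API

Orientations are given as a rotation vector (axis times angle).
In Python, from workcell import * gives the robot as it stands.
- The arm moves only by the shell command python3 -m crank 'ROWS' [OPENING] [FORCE]. ROWS is JSON, a list that holds one entry, the list of rows, each a list of 6 numbers: the shift along the tool's x, y, z in cm, then the turn, a rotation vector about the tool's x, y, z in rad. In form: [[[dx, dy, dz, ax, ay, az], ...]]. A call has 1 to 8 rows; each row shifts and turns the commanded pose from where the row before left it, along the tool's axes as they then stand; what a row does not reach is not made up. A row lasts 1/12 s, in which the tool goes at most 41.7 mm and 7.16 degrees, less where a joint would pass 70% of its speed; a pose out of reach is approached as far as the arm can. A call with a gripper value outside its range is refused whole. OPENING is the finger opening in cm, from 0 to 8.54, set as the call begins (- or left out, the last holds). The fingers move at their own pace and stop on an object; FORCE is the grip in N (left out, the last holds). Time passes only in rows, so rows that do not move let the fingers close. It gives the time, the measured TCP pose, the force, the opening and the grip force at its end, in the units of the state.
- read_state(): the state, without advancing time (a new reading comes with each control period).
- read_camera(name): name is "scene" or "top" or "wrist"; returns the picture (384x512x3 uint8, blue, green, red); there is no depth.
- camera_model(name): a dict with "camera_matrix" (3x3 intrinsics, pixels), "k1" (the pictures are not rectified: a ray, as slopes to the right and down, at radius r is drawn at 1 + k1 r^2 times it, then the intrinsics apply), "R" (3x3) and "t" (3): a world point X has camera coordinates R X + t. Camera axes: x right, y down, z forward; pixel columns grow to the right and rows downward; lengths in m; the calibration is good to about 2 mm. A picture is of the moment at which its call begins: read the wrist's pose just before it. camera_model takes no time and is no camera call; for the wrist camera it gives the pose at the moment of the call.
- finish_job(): hands the job in; it is judged then, once.
The state is a dict: "time": time; "q": joint angles; "joint_vel": joint speeds; "joint_torque": joint torques, N m; "tool_pos": TCP position; "tcp_rot": TCP orientation; "wrist_force": force on the tool from outside, world axes, zero at the start; "torque": the same for the moment, N m; "width": opening from 0.0 (shut) to 1.0 (fully open); "grip_force": force on a finger pad.
Only numpy, scipy, OpenCV 4.12 (cv2) and the standard library are available. Lean on these libraries where they do the work, as an engineer would, in place of code of your own. Each camera call takes 0.05 s, during which the arm holds its last target. There are 200 camera calls.

### The job

Get the 3D printer's build plate ready to be drawn out under the print head: push the standing comb-like purge wall over where it stands, so that it lies flat on the plate on its side with its top pointing away from the raft of printed figures; only then push the orange hold-down latch lever at the far edge of the plate right over to its other stop, to the side opposite the one it leans to. Use only pushes with the fingers: nothing is to be gripped, lifted or carried, and the figures and everything else stay as they are.

Things in the scene. Friction and masses are not known exactly. Their poses are not given: they have to be found in the camera images.
- plate: aluminium build plate, 240 mm (its x) by 360 mm (its y), fixed to the table on a dark bed; origin on the table's surface under the plate's centre, its upper face 40 mm above the origin. z up. The latch is on its far (+x) edge.
- wall_center (a point): centre (half-way up) of the purge wall: a loose pale printed strip with ribs like a comb and a purple top edge, standing free on its long narrow foot on the plate; 120 mm long (its x), 14 mm thick (its y), 70 mm tall (its z, up while it stands), about 100 g. It tips over once leaned by more than 11 degrees and falls by itself. It may stand on either side of the plate, the raft being on the other side.
- wall_top (a point): middle of the purge wall's purple top edge, 35 mm from its centre along its z
- wall_foot (a point): middle of the purge wall's underside, 35 mm from its centre along its -z
- raft: the raft of printed figures: a loose pale sheet 112 mm (its x) by 110 mm (its y), 4 mm thick, carrying nine small purple-topped figures; 42 mm tall in all, so lower than the wall; about 300 g; origin at the centre of its underside, z up. Leave it where it is.
- latch (a joint): angle of the hold-down latch lever, which turns about the plate's x direction: at 0 it leans 0.65 rad from upright towards the plate's +y side (clamped), at 0.65 it is upright, at 1.3 it leans 0.65 rad towards the plate's -y side against its stop (released). It stays where it is left (hinge friction 0.06 N m, about 1 N at the tip).
- latch_hinge (a point): point on the latch's hinge axis, in the middle of the lever's foot, 18 mm above the plate's upper face; axes as the plate's
- latch_tip (a point): centre of the orange ball, 22 mm across, at the lever's free end, 85 mm from the hinge axis; the lever is a 12 mm bar with an 18 mm round orange grip over its outer half
- figure_a: loose single printed figure on a far corner of the plate, 34 mm across the foot, 36 mm tall, lilac and purple; origin at the centre of its underside
- figure_b: loose single printed figure on the other far corner of the plate, the same size; origin at the centre of its underside
- jar: closed blue jar, 70 mm across, 110 mm tall, on the table to the left; origin at the centre of its underside
- scraper: scraper with a flat blade lying on the table to the right; origin under its middle
- cup: empty grey cup, 76 mm across, 80 mm tall, on the table to the left, beyond the jar; origin at the centre of its underside
Things that resemble listed ones, but are neither listed nor needed, are in the scene too. What is shaped like the raft but red is not meant.

How it is judged:
By the outcome, as a careful person would: the job done as asked, in the order asked, and still so for the second after the job is handed in, with the robot touching nothing.
It also fails if it takes over 51 s, if anything falls off the work surface, if the arm or the gripper's body presses on something with over 40 N, if the wrist force passes 120 N, or if a joint passes its speed limit or range.

## Working session

There is one attempt and no reset: what is moved stays moved. The work goes in short steps, Python scripts to look and compute and a shell command to move; the robot and the scene stay as the last step left them, time stands still between calls to the robot, and variables do not carry over. Pictures are saved under pics/ and viewed, at most 10 in all, crops included, and the job is handed in when it is done.

```bash
mkdir -p pics
cat > h.py <<'E'
from workcell import *
import numpy as np, cv2
def ray(name,px,m=None):
    m=m or camera_model(name); K=np.array(m["camera_matrix"]); R=np.array(m["R"]); t=np.array(m["t"])
    d=np.linalg.solve(K,[px[0],px[1],1])[:2]; u=d.copy()
    for _ in range(20): u=d/(1+m["k1"]*(u@u))
    return -R.T@t, R.T@np.r_[u,1]
def onz(name,px,z,m=None):
    c,v=ray(name,px,m); return c+v*(z-c[2])/v[2]
def tri(n1,p1,n2,p2):
    a,u=ray(n1,p1); b,v=ray(n2,p2); s=np.linalg.lstsq(np.c_[u,-v],b-a,rcond=None)[0]
    P,Q=a+u*s[0],b+v*s[1]; return (P+Q)/2,np.linalg.norm(P-Q)
def proj(name,X):
    m=camera_model(name); p=np.array(m["R"])@X+m["t"]; u=p[:2]/p[2]; u=u*(1+m["k1"]*(u@u)); return (np.array(m["camera_matrix"])@np.r_[u,1])[:2]
E
python3 - <<'E'
from h import *
a=read_camera("scene");b=read_camera("top")
cv2.imwrite("pics/scene0.png",cv2.resize(a,(800,600)));cv2.imwrite("pics/top0.png",cv2.resize(b,(800,600)))
cv2.imwrite("pics/s.png",a);cv2.imwrite("pics/t.png",b)
s=read_state();print(s["time"],s["tool_pos"],s["tcp_rot"],s["width"])
for n in("scene","top"): print(ray(n,(256,192)))
E
```

```text
0.1 [ 0.2387182  -0.63068972  0.23009555] [-3.08837036e+00 -5.64857622e-01  4.46796087e-04] 1.0013681727559505
(array([ 1.22779389, -0.44804296,  0.6504163 ]), array([-0.71854549,  0.4173114 , -0.55642222]))
(array([ 0.3645518 , -0.00311159,  1.34287363]), array([ 0.11871016, -0.00389797, -0.99295753]))
```

View pics/scene0.png

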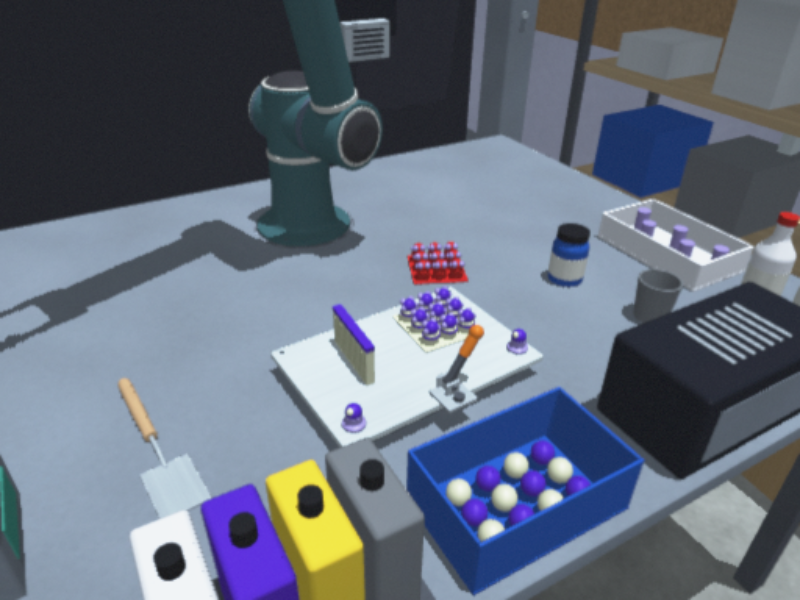

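View pics/top0.png

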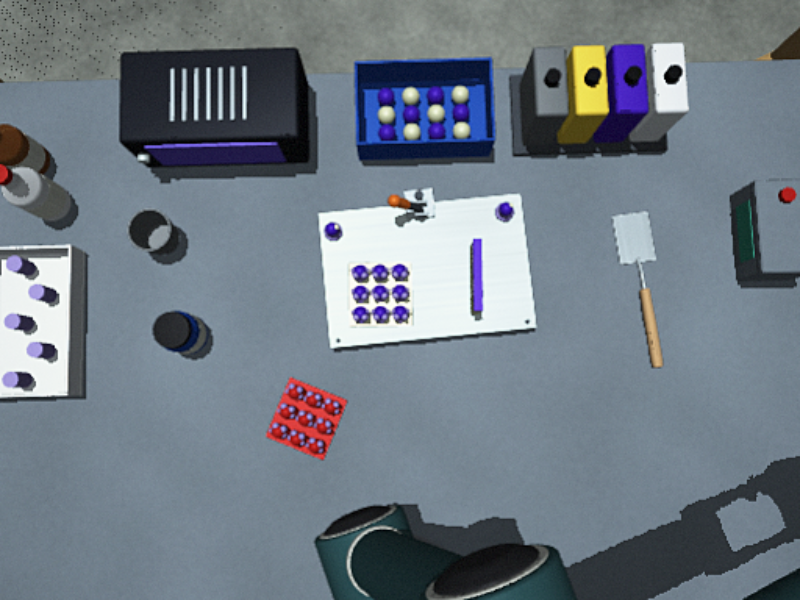

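The scene view shows the purple wall at (352,345), the pale raft at (437,317), the latch leaning left with its ball at (476,332), and figures at (353,417) and (518,340). In the top view (up = +x, left = +y) the wall top runs from (477,240) to (477,316). The raft is at (380,294) on the +y side, the ball at (395,201), and the plate corners at (319,212), (520,195), (535,329) and (332,349).

Candidates for the raft are the pale one on the plate at (380,294) and the red one at (307,418); the pale one fits. The only standing strip on the plate is the wall at (477,278). The bottle at (627,95) is also purple but is not on the plate. The wall has to fall towards -y.

Run:
```python
from h import *
k=0.64
t=cv2.imread("pics/t.png");s=cv2.imread("pics/s.png")
C=[onz("top",np.array(p)*k,.04) for p in [(319,212),(520,195),(535,329),(332,349)]]
print("corners\n",np.round(C,4)); c=np.mean(C,0); 
ey=(C[0]-C[1]+C[3]-C[2])[:2]; ang=np.arctan2(ey[1],ey[0])-np.pi/2; print("centre",c,"yaw",ang)
def mask(im,lo,hi,box):
    m=cv2.inRange(cv2.cvtColor(im,cv2.COLOR_BGR2HSV),lo,hi); b=np.zeros_like(m); x0,y0,x1,y1=[int(v*k) for v in box]; b[y0:y1,x0:x1]=m[y0:y1,x0:x1]; return b
m=mask(t,(115,90,80),(140,255,255),(462,230,492,325)); r=cv2.minAreaRect(cv2.findNonZero(m)); bp=cv2.boxPoints(r); 
P=np.array([onz("top",p,.11) for p in bp]);print("walltop\n",P.round(4),P.mean(0))
o1=mask(t,(3,150,100),(18,255,255),(380,185,430,225)); o2=mask(s,(3,150,100),(18,255,255),(440,310,500,375))
print("orange",cv2.boundingRect(o1),cv2.boundingRect(o2))
X,e=tri("top",np.array((395,201))*k,"scene",np.array((476,332))*k);print("tip",X,e)
for n,p in dict(figA=(333,231),figB=(505,211)).items(): print(n,onz("top",np.array(p)*k,.066))
print("raft corners",[onz("top",np.array(p)*k,.044).round(3) for p in [(349,263),(411,263),(413,325),(351,328)]])
R=np.array([[np.cos(ang),-np.sin(ang)],[np.sin(ang),np.cos(ang)]])
for nm,q in dict(wall=P.mean(0),tip=X).items(): print(nm,"in plate",(q[:2]-c[:2])@R)
big=np.hstack([cv2.resize(t[130:225,200:345],(435,285),interpolation=2),cv2.resize(s[185:280,240:350],(330,285),interpolation=2)])
cv2.imwrite("pics/crop.png",big)
import cv2 as _; st=read_state(); print(cv2.Rodrigues(np.array(st["tcp_rot"]))[0].round(3))
```

```text
corners
 [[ 0.6811  0.1304  0.04  ]
 [ 0.7012 -0.2258  0.04  ]
 [ 0.463  -0.2405  0.04  ]
 [ 0.4383  0.1119  0.04  ]]
centre [ 0.57091261 -0.05599646  0.04      ] yaw 0.06326329426721489
walltop
 [[ 0.6105 -0.1283  0.11  ]
 [ 0.6106 -0.1434  0.11  ]
 [ 0.4926 -0.143   0.11  ]
 [ 0.4925 -0.1281  0.11  ]] [ 0.55152709 -0.13569064  0.11      ]
orange (249, 125, 14, 8) (295, 208, 14, 20)
tip [ 0.67504084 -0.00336495  0.12865363] 0.0023779382876355473
figA [0.6405287  0.10413342 0.066     ]
figB [ 0.66698338 -0.19411549  0.066     ]
raft corners [array([0.588, 0.079, 0.044]), array([ 0.584, -0.029,  0.044]), array([ 0.476, -0.029,  0.044]), array([0.473, 0.078, 0.044])]
wall in plate [-0.02438509 -0.07830918]
tip in plate [0.10724735 0.04594312]
[[ 0.935  0.354 -0.001]
 [ 0.354 -0.935  0.002]
 [ 0.    -0.002 -1.   ]]
```

View pics/crop.png

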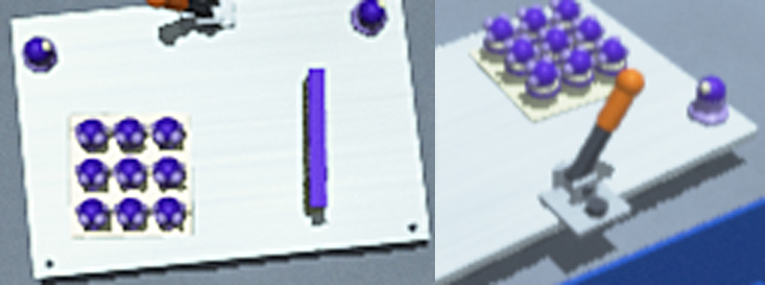

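The crop confirms the pale raft on the +y side, the free-standing purple-topped wall on the -y side with clear plate beyond it, and the latch leaning to +y. I'll shut the fingers, square the tool and go to the gap on the wall's raft side.

```bash
python3 -m crank '[[[0,0,0,0,0,0.12],[0,0,0,0,0,0.12],[0,0,0,0,0,0.122],[2,-3.3,0,0,0,0],[2,-3.4,0,0,0,0],[2,-3.4,0,0,0,0],[2,-3.4,0,0,0,0],[2,-3.4,0,0,0,0]]]' 0 20; python3 -m crank '[[[2,-3.4,0,0,0,0],[2,-3.4,0,0,0,0],[2,-3.4,0,0,0,0],[2,-3.4,0,0,0,0],[2,-3.4,0,0,0,0],[2,-3.4,0,0,0,0],[2,-3.4,0,0,0,0],[2,-3.4,0,0,0,0]]]'; python3 -m crank '[[[2,-3.4,0,0,0,0],[2,-3.4,0,0,0,0],[1,-3.2,0,0,0,0],[0,0,0,0,0,0],[0,0,0,0,0,0]]]'
```

```text
time: 0.77
tool_pos: [0.3392, -0.4604, 0.2306]
tcp_rot: [-3.141, 0.001, 0.001]
wrist_force: [1.0, -0.2, -0.1]
width: 0.002
grip_force: 0.0
time: 1.43
tool_pos: [0.4993, -0.1884, 0.231]
tcp_rot: [-3.142, 0.0, 0.001]
wrist_force: [0.7, 0.2, -0.6]
width: -0.001
grip_force: 0.0
time: 1.85
tool_pos: [0.549, -0.0886, 0.2307]
tcp_rot: [-3.142, -0.006, 0.002]
wrist_force: [-0.0, -0.2, 0.0]
width: -0.001
grip_force: 0.0
```

```bash
python3 -m crank '[[[0,0,3.5,0,0,0],[0,0,3.5,0,0,0],[0,0,3.5,0,0,0],[0,0,2.3,0,0,0],[0,0,1,0,0,0],[0,0,0,0,0,0]]]'; python3 -m crank '[[[0,0.6,0,0,0,0],[0,0.6,0,0,0,0],[0,0.6,0,0,0,0],[0,0.4,0,0,0,0],[0,0.3,0,0,0,0],[0,0.3,0,0,0,0],[0,0.3,0,0,0,0],[0,0.3,0,0,0,0]]]'
python3 - <<'E'
from h import *
a=read_camera("scene");b=read_camera("top")
cv2.imwrite("pics/p1.png",np.hstack([cv2.resize(b[110:240,190:350],(400,325)),cv2.resize(a[150:290,160:350],(400,325))]))
E
```

```text
time: 2.35
tool_pos: [0.5459, -0.0911, 0.09]
tcp_rot: [-3.14, 0.003, 0.01]
wrist_force: [0.1, 0.9, 1.5]
width: 0.001
grip_force: 0.0
time: 3.02
tool_pos: [0.5491, -0.1246, 0.0935]
tcp_rot: [-3.142, 0.0, -0.0]
wrist_force: [-0.6, 0.5, 0.1]
width: 0.0
grip_force: 0.0
```

View pics/p1.png

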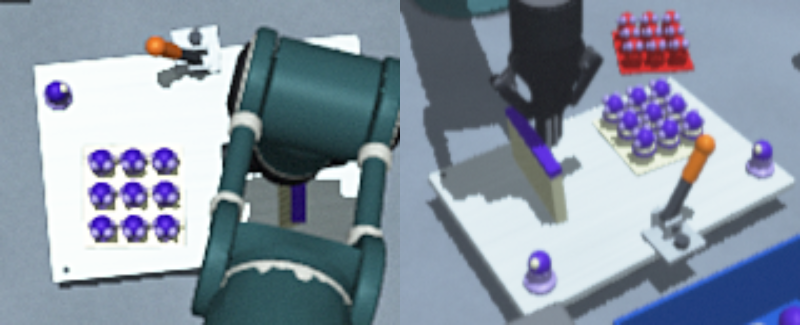

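The right panel shows the wall at about (535,165) starting to lean away from the raft, with the fingers behind it. I'll keep pushing gently.

```bash
python3 -m crank '[[[0,0.3,0,0,0,0],[0,0.3,0,0,0,0],[0,0.3,0,0,0,0],[0,0.3,0,0,0,0],[0,0,0,0,0,0],[0,0,0,0,0,0],[0,0,0,0,0,0],[0,0,0,0,0,0]]]'
python3 - <<'E'
from h import *
a=read_camera("scene")
cv2.imwrite("pics/p2.png",cv2.resize(a[150:290,160:350],(570,420)))
E
```

```text
time: 3.78
tool_pos: [0.549, -0.1363, 0.0932]
tcp_rot: [-3.141, 0.0, 0.0]
wrist_force: [-0.1, -0.3, 0.6]
width: 0.004
grip_force: 0.0
```

View pics/p2.png

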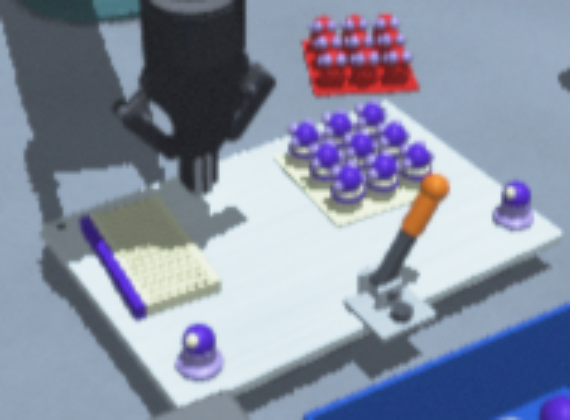

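The wall lies flat on the plate with its purple edge pointing away from the raft, and everything else is as before. Next I'll lift away and go to the +y side of the latch.

```bash
python3 -m crank '[[[0,-0.3,-2,0,0,0],[0,0,-3.5,0,0,0],[0,0,-3.5,0,0,0],[0,0,-3,0,0,0]]]'; python3 -m crank '[[[2.5,-3.5,0,0,0,0],[2.5,-3.5,0,0,0,0],[2.5,-3.5,0,0,0,0],[2.5,-3.5,0,0,0,0],[2.3,-3.4,0,0,0,0],[0,0,0,0,0,-0.063],[0,0,0,0,0,0]]]'
python3 - <<'E'
from h import *
s=read_state();print(s["tool_pos"])
m=camera_model("wrist");b=read_camera("wrist")
cv2.imwrite("pics/w1.png",b)
a=cv2.inRange(cv2.cvtColor(b,cv2.COLOR_BGR2HSV),(3,150,100),(18,255,255));print(cv2.boundingRect(a))
t=read_camera("top");cv2.imwrite("pics/t2.png",t)
E
```

```text
time: 4.17
tool_pos: [0.5491, -0.1332, 0.2152]
tcp_rot: [3.141, 0.0, 0.001]
wrist_force: [1.0, -0.3, 0.2]
width: -0.002
grip_force: 0.0
time: 4.75
tool_pos: [0.6697, 0.0387, 0.2126]
tcp_rot: [-3.14, -0.107, 0.001]
wrist_force: [-0.5, -0.1, -0.2]
width: 0.002
grip_force: 0.0
[0.66965718 0.03872562 0.21261618]
(304, 190, 18, 17)
```

View pics/w1.png

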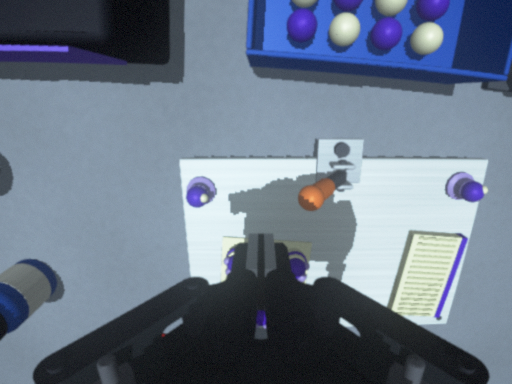

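The wrist view shows the ball at (312,198) and the hinge bracket at (345,175), both ahead of and to the right of the fingers at (260,240). The flat wall is at (430,275).

Run:
```python
from h import *
for p,z in[((312,198),.127),((332,184),.09),((345,178),.06)]:
    print(p,onz("wrist",p,z).round(4))
for p in [(181,160),(487,160)]: print(onz("wrist",p,.04).round(4))
print(onz("wrist",(262,238),.2126).round(4))
```

```text
(312, 198) [ 0.6711 -0.0067  0.127 ]
(332, 184) [ 0.674  -0.0323  0.09  ]
(345, 178) [ 0.6731 -0.0539  0.06  ]
[0.6774 0.1271 0.04  ]
[ 0.7007 -0.226   0.04  ]
[0.6753 0.0364 0.2126]
```

```bash
python3 -m crank '[[[0,0,3.5,0,0,0],[0,0,3.5,0,0,0],[0,0,2.2,0,0,0],[0,0,1,0,0,0],[0,0,0,0,0,0]]]'; python3 -m crank '[[[0,0.8,0,0,0,0],[0,0.7,0,0,0,0],[0,0.7,0,0,0,0],[0,0.7,0,0,0,0],[0,0.7,0,0,0,0],[0,0.7,0,0,0,0],[0,0.7,0,0,0,0],[0,0,0,0,0,0]]]'; python3 -m crank '[[[0,0.7,0,0,0,0],[0,0.7,0,0,0,0],[0,0.7,0,0,0,0],[0,0.7,0,0,0,0],[0,0.7,0,0,0,0],[0,0.7,0,0,0,0],[0,0.5,0,0,0,0],[0,0,0,0,0,0]]]'
python3 - <<'E'
from h import *
a=read_camera("scene")
cv2.imwrite("pics/p3.png",cv2.resize(a[150:290,160:350],(570,420)))
E
```

```text
time: 5.27
tool_pos: [0.6658, 0.0349, 0.1078]
tcp_rot: [3.14, 0.095, -0.01]
wrist_force: [0.1, -0.2, 0.8]
width: 0.003
grip_force: 0.0
time: 5.93
tool_pos: [0.6723, -0.0156, 0.1115]
tcp_rot: [3.139, 0.097, 0.001]
wrist_force: [0.7, -0.1, 0.0]
width: -0.003
grip_force: 0.1
time: 6.6
tool_pos: [0.6747, -0.062, 0.1108]
tcp_rot: [3.14, 0.097, -0.001]
wrist_force: [-0.7, -1.0, -0.8]
width: 0.004
grip_force: 0.0
```

View pics/p3.png

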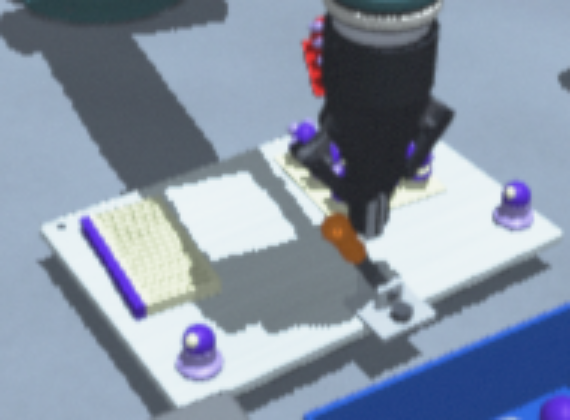

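The lever is past upright: its ball is at (338,230) and the wall is still flat. I'll press on in small steps until the stop shows in the force.

```bash
python3 -m crank '[[[0,0.3,0,0,0,0],[0,0.3,0,0,0,0],[0,0.2,0,0,0,0],[0,0,0,0,0,0]]]'; for i in 1; do :; done; python3 -m crank '[[[0,0.2,0,0,0,0],[0,0.2,0,0,0,0],[0,0,0,0,0,0]]]'
```

```text
time: 6.98
tool_pos: [0.6756, -0.0688, 0.1113]
tcp_rot: [3.14, 0.099, 0.0]
wrist_force: [-0.0, 0.7, -0.3]
width: -0.007
grip_force: 0.1
time: 7.23
tool_pos: [0.6757, -0.0716, 0.1113]
tcp_rot: [-3.138, -0.098, 0.0]
wrist_force: [0.2, 4.0, 0.3]
width: 0.002
grip_force: 1.7
```

Force is rising at the stop, so I'll push a little more to confirm it.

```bash
python3 -m crank '[[[0,0.2,0,0,0,0],[0,0.1,0,0,0,0],[0,0,0,0,0,0],[0,0,0,0,0,0]]]'
```

```text
time: 7.57
tool_pos: [0.6757, -0.0721, 0.1112]
tcp_rot: [-3.135, -0.098, 0.001]
wrist_force: [-0.4, 11.0, 1.4]
width: -0.001
grip_force: 4.5
```

The force is 11 N and the tool has stopped moving, so the lever is on its stop. Now I'll back off, rise and check.

```bash
python3 -m crank '[[[0,-1,0,0,0,0],[0,-1.5,0,0,0,0],[0,-1.5,-1,0,0,0],[0,0,-3.5,0,0,0],[0,0,-3.5,0,0,0],[0,0,-3.5,0,0,0],[0,0,0,0,0,0]]]'; python3 -m crank '[[[0,-3,-3,0,0,0],[0,-3,-3,0,0,0],[0,-3,-2,0,0,0],[0,-3,0,0,0,0],[0,0,0,0,0,0]]]'
python3 - <<'E'
from h import *
a=read_camera("scene");b=read_camera("top")
cv2.imwrite("pics/p4.png",np.hstack([cv2.resize(b[110:240,190:350],(400,325)),cv2.resize(a[150:290,160:350],(400,325))]))
o=cv2.inRange(cv2.cvtColor(a,cv2.COLOR_BGR2HSV),(3,150,100),(18,255,255));o[:180]=0;o[290:]=0;o[:,:200]=0;o[:,350:]=0;print(cv2.boundingRect(o))
# expected released tip
ang=.0633;h=np.array([.674,-.003-.0514])
for s in(1,-1):
  X=np.r_[h+s*.0514*np.array([-np.sin(ang),np.cos(ang)]),.1257];print(s,X,proj("scene",X))
E
```

```text
time: 8.15
tool_pos: [0.6783, -0.035, 0.2373]
tcp_rot: [3.137, 0.1, 0.024]
wrist_force: [0.4, 0.3, 1.2]
width: -0.001
grip_force: 0.0
time: 8.57
tool_pos: [0.6665, 0.0892, 0.3092]
tcp_rot: [-3.137, -0.106, -0.009]
wrist_force: [-0.4, -0.1, -0.6]
width: -0.001
grip_force: 0.0
(265, 224, 15, 15)
1 [ 0.67074855 -0.00310294  0.1257    ] [302.96066343 212.52638671]
-1 [ 0.67725145 -0.10569706  0.1257    ] [264.65757558 228.09678738]
```

View pics/p4.png

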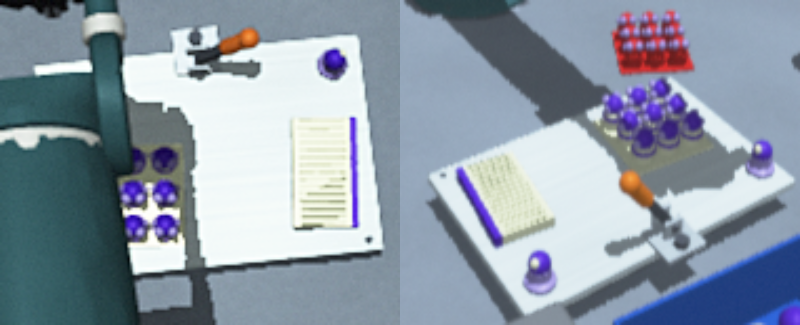

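Top panel: the ball is at (250,37), to the right of the hinge at (205,55). The wall is flat with its purple edge outward, and the raft and figures have not moved. I'll work out the lever angle by triangulation.

Run:
```python
from h import *
k=.64
a=read_camera("scene");b=read_camera("top")
def ball(im,box,side):
    h=cv2.cvtColor(im,cv2.COLOR_BGR2HSV);m=cv2.inRange(h,(3,130,60),(20,255,255));x0,y0,x1,y1=box;n=np.zeros_like(m);n[y0:y1,x0:x1]=m[y0:y1,x0:x1]
    d=np.argwhere(n)[:,::-1]; c=d.mean(0); v=np.linalg.svd(d-c,full_matrices=0)[2][0]; v*=np.sign(v[0])*side; e=(d-c)@v
    w=d[e>e.max()-6]  # ball end
    return w.mean(0),len(d)
s0,t0=cv2.imread("pics/s.png"),cv2.imread("pics/t.png")
A=ball(s0,(270,195,330,245),1),ball(t0,(235,115,285,145),-1)
B=ball(a,(250,215,300,260),-1),ball(b,(260,110,310,145),1)
print(A,B)
P,e=tri("top",A[1][0],"scene",A[0][0]);Q,f=tri("top",B[1][0],"scene",B[0][0])
print(P,e,Q,f,np.linalg.norm(Q-P),"ideal",2*.085*np.sin(.65))
```

```text
((array([304.6875    , 211.33333333]), 151), (array([251.25641026, 127.87179487]), 85)) ((array([267.91111111, 226.93333333]), 133), (array([289.48780488, 124.73170732]), 97))
[ 0.67530231 -0.00116315  0.13135683] 0.001748758070819319 [ 0.68134133 -0.0996384   0.12942181] 0.0011773089768427126 0.09867922207636204 ideal 0.10288168897512673
```

The tip moved 99 mm against an ideal 103 mm, and both ends are at the same height within about 2 mm. With 11 N felt at the end, the lever is on its other stop.

```bash
python3 -c "
from workcell import *
print(finish_job())"
```

```text
the job is handed in; nothing more can be done
None
```

I've handed the job in: the purge wall lies flat on the plate with its top pointing away from the raft. After that, the latch lever was pushed over to its -y stop, with 11 N felt there, and nothing else was seen to move.

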